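# Scale check at the filling station

### The arm

A 6-joint arm with a two-finger parallel gripper is mounted at the origin on the work surface. World frame = base frame: x ahead of the robot, y to its left, z up, the work surface at z = 0. Lengths are in m, angles in rad, forces in N, time in s.
With the tool pointing down it reaches from about 0.425 to 0.95 m from the base axis. Payload 3.5 kg.
Tool frame: the origin (TCP) lies at the very end of the fingers, on their centre line; the grasp point (between the pads) lies 19 mm behind it (ctrl.grip_point_offset is the distance from the TCP to the grasp point, in m); z points along the fingers, y is the line along which they close (so a half turn about z gives the same grasp; the last joint's range is limited). The gripper opens to 85 mm and grips with 20 to 120 N. Pads are 22 mm wide; open, the fingers measure 114 mm over their backs; the gripper's body (76 mm by 85 mm) begins 54 mm behind the grasp point. The pads swing forward as they close: fully open they stand 13 mm farther back than shut.
Start: joints at [-1.466, 0.286, 1.577, -0, 1.279, -0.15], TCP at [0.17, -0.653, 0.231] pointing down, gripper open.
Joint ranges: [-2.77, 2.77], [-0.9, 2.22], [0.21, 2.48], [-1.53, 4.67], [0.24, 2.81], [-2.84, 2.84]. Speed limits (rad/s): [2.79, 2.79, 3.14, 3.14, 3.14, 3.14].

### API

Orientations are given as a unit quaternion [x, y, z, w].
In Python, from plant import telemetry, vision, ctrl gives the robot as it stands.
- The arm moves only by the tool arm_command, never from a script. Its argument "series" is one flat list of numbers, 7 for each row, row after row: the shift along the tool's x, y, z in cm, then the turn, a rotation vector about the tool's x, y, z in degrees, then the closure, from 0 (fully open) to 1 (shut). A call has 1 to 10 rows; each row is the pose to reach, as a shift and turn from the pose commanded when the call began, along the tool's axes at that moment; what a row does not reach only later rows make up. A row lasts 1/12 s, in which the tool goes at most 41.7 mm and 7.16 degrees, less where a joint would pass 70% of its speed; a pose out of reach is approached as far as the arm can. A call with a gripper value outside its range is refused whole. The fingers move at their own pace and stop on an object; "force" is the grip in N (left out, the last holds). Time passes only in rows, so rows that repeat a pose let the fingers close. It gives the time, the measured TCP pose, the force, the opening and the grip force at its end, in the units of the state.
- telemetry.get_state(): the state, without advancing time (a new reading comes with each control period).
- vision.read_camera(name): name is "side" or "top"; returns a dict with "color" (420x560x3 uint8, blue, green, red), "K" (3x3 intrinsics, pixels), "rvec" (rotation vector, rad) and "tvec" (3), from world to camera coordinates, as OpenCV has them. Camera axes: x right, y down, z forward; pixel columns grow to the right and rows downward; lengths in m; the calibration is good to about 2 mm. A picture is of the moment at which its call begins. There is no depth.
- ctrl.sign_off(): hands the job in; it is judged then, once.
The state is a dict: "time": time; "qpos": joint angles; "dq": joint speeds; "joint_efforts": joint torques, N m; "eef_pos": TCP position; "tcp_rot": TCP orientation; "contact_force": force on the tool from outside, world axes, zero at the start; "wrist_torque": the same for the moment, N m; "opening": opening from 0.0 (shut) to 1.0 (fully open); "finger_force": force on a finger pad.
Only numpy, scipy, OpenCV 4.12 (cv2) and the standard library are available. Lean on these libraries where they do the work, as an engineer would, in place of code of your own. Each camera call takes 0.05 s, during which the arm holds its last target. There are 200 camera calls.

### The job

The brass check weight stands penned in by three bottles: first move all three bottles onto the steel tray, standing, and only then take the weight out and lower it gently into the green canister on the scale, upright, letting go only once you feel it rest on whatever is inside. Then stand each bottle back in the middle of the coaster of its own cap colour, without tipping any bottle over or disturbing the amber jar.

Things in the scene. Friction and masses are not known exactly. Their poses are not given: they have to be found in the camera images.
- bottle_red: Loose white plastic bottle with a red screw cap and red label band, standing upright. 150 mm high in all: body 56 mm diameter up to 112 mm, then a short shoulder, then the cap, 40 mm diameter, from 124 to 150 mm. About 0.25 kg. Origin: centre of its underside, z up; round, so its yaw means nothing. Best gripped across the cap from above.
- bottle_yellow: Loose white plastic bottle with a yellow screw cap and yellow label band, standing upright. 150 mm high in all: body 56 mm diameter up to 112 mm, then a short shoulder, then the cap, 40 mm diameter, from 124 to 150 mm. About 0.25 kg. Origin: centre of its underside, z up; round, so its yaw means nothing. Best gripped across the cap from above.
- bottle_blue: Loose white plastic bottle with a blue screw cap and blue label band, standing upright. 150 mm high in all: body 56 mm diameter up to 112 mm, then a short shoulder, then the cap, 40 mm diameter, from 124 to 150 mm. About 0.25 kg. Origin: centre of its underside, z up; round, so its yaw means nothing. Best gripped across the cap from above.
- pad_red: Fixed red coaster, 68 mm square, 4 mm thick, on a 6 mm grey board (its top is 10 mm above the table): home of the red-capped bottle. Origin: centre of its underside, z up. The three coasters, any colour in any place, lie 72 mm in front (-x), left and right of the weight's spot in the board's frame, turned up to 0.2 rad. The board's back rail is 30 mm high.
- pad_yellow: Fixed yellow coaster, 68 mm square, 4 mm thick, on a 6 mm grey board (its top is 10 mm above the table): home of the yellow-capped bottle. Origin: centre of its underside, z up. The three coasters, any colour in any place, lie 72 mm in front (-x), left and right of the weight's spot in the board's frame, turned up to 0.2 rad. The board's back rail is 30 mm high.
- pad_blue: Fixed blue coaster, 68 mm square, 4 mm thick, on a 6 mm grey board (its top is 10 mm above the table): home of the blue-capped bottle. Origin: centre of its underside, z up. The three coasters, any colour in any place, lie 72 mm in front (-x), left and right of the weight's spot in the board's frame, turned up to 0.2 rad. The board's back rail is 30 mm high.
- weight: Loose brass check weight, 0.4 kg, 75 mm high: round base 46 mm diameter, 30 mm high; a 12 mm stem; on top a round grip knob 22 mm diameter, from 59 to 75 mm. It stands upright on the grey board (underside 6 mm above the table) between the three taller bottles, about 72 mm from their axes, the back rail 74 mm or more behind it. Origin: centre of its underside, z up.
- canister: Green opaque round canister, open on top, fixed on a black and steel scale platform 110 mm square, 20 mm high. Origin: underside of the platform's centre, on the table, below the canister's axis. Outer diameter 82 mm, inner 74 mm, rim 80 mm above the table. Inside is a flat, level, firm steel ballast of unknown height, its top 34 to 60 mm above the table (the weight's knob stays above the rim).
- tray: Fixed stainless steel parking tray, 120 x 300 mm outside, long side along its own y, walls 4 mm thick and 14 mm high, floor top 4 mm above the table. Empty at the start, room for three bottles in a row about 90 mm apart. Origin: centre of its underside on the table, z up.
- jar: Loose amber glass jar with a black lid, 60 mm diameter, 75 mm high, 0.3 kg, standing near the canister; a bystander, to be left where it is. Origin: centre of its underside, z up.

How it is judged:
On the way, in this order (a step that is already met when the one before it is completed fails the run):
1. All three bottles stand upright on the steel tray, the check weight still on its place on the board (x of bottle_red in the frame of tray between -0.052 and 0.052 m and y of bottle_red in the frame of tray between -0.142 and 0.142 m and z of each of bottle_red, bottle_yellow, bottle_blue in the frame of tray below 0.015 m and angle between each of bottle_red, bottle_yellow, bottle_blue's own z axis and vertical below 0.12 rad and linear speed of each of bottle_red, bottle_yellow, bottle_blue below 0.03 m/s and x of bottle_yellow in the frame of tray between -0.052 and 0.052 m and y of bottle_yellow in the frame of tray between -0.142 and 0.142 m and x of bottle_blue in the frame of tray between -0.052 and 0.052 m and y of bottle_blue in the frame of tray between -0.142 and 0.142 m and distance of weight from where it was at the start of the episode below 0.04 m), for 0.1 s.
2. The check weight, still held, upright and inside the canister, touches what is inside while all three bottles stand on the tray (horizontal distance between weight and canister below 0.017 m and z of weight in the frame of canister below 0.07 m and angle between weight's own z axis and vertical below 0.1 rad and contact force between weight and canister above 0.3 N and contact force between the fingers and weight above 1 N and x of bottle_red in the frame of tray between -0.052 and 0.052 m and y of bottle_red in the frame of tray between -0.142 and 0.142 m and z of each of bottle_red, bottle_yellow, bottle_blue in the frame of tray below 0.015 m and angle between each of bottle_red, bottle_yellow, bottle_blue's own z axis and vertical below 0.12 rad and linear speed of each of bottle_red, bottle_yellow, bottle_blue below 0.03 m/s and x of bottle_yellow in the frame of tray between -0.052 and 0.052 m and y of bottle_yellow in the frame of tray between -0.142 and 0.142 m and x of bottle_blue in the frame of tray between -0.052 and 0.052 m and y of bottle_blue in the frame of tray between -0.142 and 0.142 m), for 0.05 s.
3. The check weight stands released in the canister (horizontal distance between weight and canister below 0.017 m and z of weight in the frame of canister below 0.07 m and angle between weight's own z axis and vertical below 0.1 rad and contact force between weight and the fingers below 0.2 N and linear speed of weight below 0.02 m/s), for 0.1 s.
At the end, for the whole second after the job is handed in: Each bottle stands upright, at rest, within 12 mm of the centre of its own colour's coaster; the weight stands upright (0.1 rad) at rest in the canister, within 17 mm of its axis, underside below 70 mm; all released; the jar is within 20 mm of its start (all of step 3 and horizontal distance between bottle_red and pad_red below 0.012 m and z of bottle_red in the frame of pad_red below 0.01 m and angle between each of bottle_red, bottle_yellow, bottle_blue's own z axis and vertical below 0.08 rad and linear speed of each of bottle_red, bottle_yellow, bottle_blue below 0.02 m/s and contact force between each of bottle_red, bottle_yellow, bottle_blue and the fingers below 0.5 N and horizontal distance between bottle_yellow and pad_yellow below 0.012 m and z of bottle_yellow in the frame of pad_yellow below 0.01 m and horizontal distance between bottle_blue and pad_blue below 0.012 m and z of bottle_blue in the frame of pad_blue below 0.01 m and distance of jar from where it was at the start of the episode below 0.02 m); the robot touches nothing.
It fails at once if a bottle is tipped over (more than 0.6 rad) (angle between any of bottle_red, bottle_yellow, bottle_blue's own z axis and vertical above 0.6 rad).
It fails at once if the amber jar is pushed more than 20 mm (distance of jar from where it was at the start of the episode above 0.02 m).
It fails at once if the check weight is rammed or dropped into the canister (more than 45 N between them) (contact force between weight and canister above 45 N).
It also fails if it takes over 144 s, if anything falls off the work surface, if the arm or the gripper's body presses on something with over 40 N, if the wrist force passes 120 N, or if a joint passes its speed limit or range.

## Working session

There is one attempt and no reset: what is moved stays moved. The work goes in short steps, Python scripts to look and compute and a tool call to move; the robot and the scene stay as the last step left them, time stands still between calls to the robot, and variables do not carry over. Pictures are saved under pics/ and viewed, at most 18 in all, crops included, and the job is handed in when it is done.

Besides the shell and the picture viewer there is one more tool, called after ">>>" as name(argument=value, ...) on one line, values as JSON. arm_command: Moves the arm, as the interface text tells. Its arguments: {"type":"object","properties":{"series":{"type":"array","items":{"type":"number"}},"force":{"type":"number"}},"required":["series"]}

```bash
mkdir -p pics; ls
python3 - <<'E'
from plant import telemetry, vision, ctrl
import cv2
for n in ("top","side"):
    c=vision.read_camera(n); cv2.imwrite(f"pics/{n}0.png",c["color"]); print(n,c["K"],c["rvec"],c["tvec"])
print(telemetry.get_state(), ctrl.grip_point_offset)
E
```

```text
pics
top [[492.75941536   0.         285.25771213]
 [  0.         492.75941536 205.22320388]
 [  0.           0.           1.        ]] [ 2.09474987 -2.12619841  0.22225642] [0.01112914 0.56579965 0.89146245]
side [[409.07216161   0.         274.87594589]
 [  0.         409.07216161 213.36605344]
 [  0.           0.           1.        ]] [ 2.10357989 -0.28874829  0.14441251] [-0.53184534  0.09399591  0.95125946]
{'time': 0.1, 'qpos': array([-1.46599771e+00,  2.87105390e-01,  1.57804027e+00, -7.59535175e-06,
        1.27859178e+00, -1.49977071e-01]), 'dq': array([ 0.00052638, -0.00090693, -0.00437721, -0.00057684,  0.00114418,
        0.00013638]), 'joint_efforts': array([ 1.38552750e-03, -4.07298017e+01, -2.93697095e+01, -1.32184209e-04,
        3.41741150e-03,  1.47581096e-05]), 'eef_pos': array([ 0.17009795, -0.65260082,  0.23006138]), 'tcp_rot': array([ 9.91896425e-01,  1.27044603e-01,  2.05878966e-05, -1.07220239e-03]), 'contact_force': array([-0.79411149,  0.39945795, -0.64943806]), 'wrist_torque': array([ 0.006358  ,  0.01174311, -0.0312726 ]), 'finger_force': 0.0, 'opening': 1.0001358849237494} 0.0187
```

View pics/top0.png

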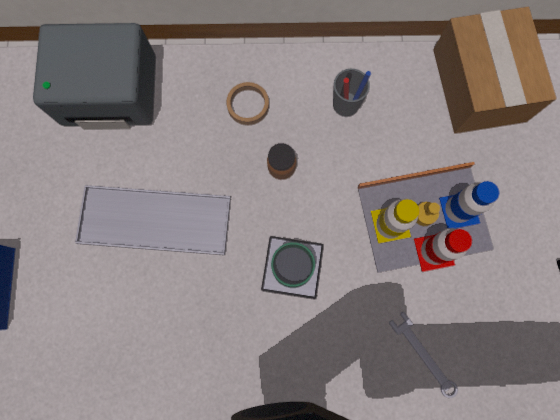

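View pics/side0.png

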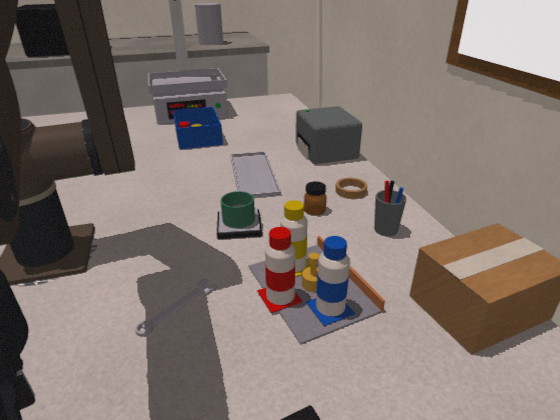

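Top view: tray near (155,220), canister (293,265), jar (282,160), board with yellow (405,212), red (458,241), blue (485,193) caps and the weight knob (432,207). Enlarging.

```bash
cat > h.py <<'E'
import numpy as np, cv2
from plant import telemetry, vision, ctrl
from scipy.spatial.transform import Rotation as R
def px2w(c,u,v,z):
    "pixel -> world point on the plane at height z"
    Rm=cv2.Rodrigues(c["rvec"])[0]; t=np.ravel(c["tvec"])
    o=-Rm.T@t; d=Rm.T@np.linalg.inv(c["K"])@[u,v,1.]
    return o+d*(z-o[2])/d[2]
def w2px(c,p):
    return cv2.projectPoints(np.array(p,float).reshape(-1,3),c["rvec"],c["tvec"],c["K"],None)[0].reshape(-1,2)
def shift(goal,yaw=None):
    "TCP goal (world, m) -> shift in tool axes, cm; yaw = wanted world direction of the tool y"
    s=telemetry.get_state(); r=R.from_quat(s["tcp_rot"])
    ym=r.as_matrix()[:,1]; a=np.degrees(np.arctan2(ym[1],ym[0]))
    out=np.round(r.inv().apply(np.array(goal)-s["eef_pos"])*100,2)
    return out,"tool y at %.1f deg"%a
E
python3 - <<'E'
import cv2
a=cv2.imread("pics/top0.png")
cv2.imwrite("pics/t1.png",cv2.resize(a[155:285,345:515],None,fx=4.5,fy=4.5,interpolation=cv2.INTER_CUBIC))
cv2.imwrite("pics/t2.png",cv2.resize(a[135:310,65:335],None,fx=2.95,fy=2.95,interpolation=cv2.INTER_CUBIC))
E
```

```text
(no output)
```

View pics/t1.png

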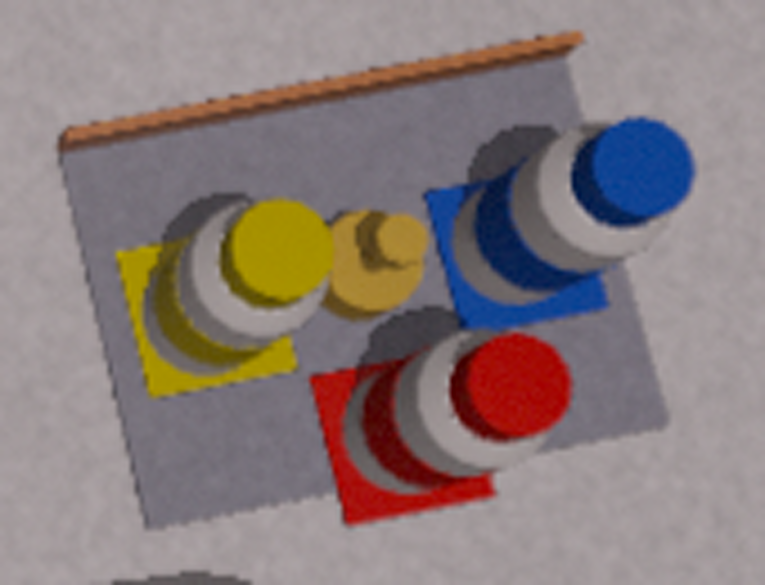

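View pics/t2.png

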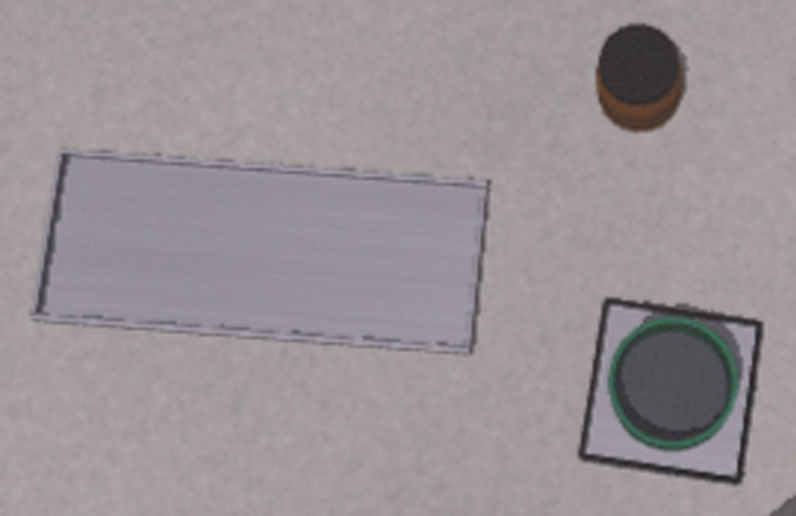

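The crops (4.5x at offset (345,155); 2.95x at (65,135)) show cap tops, pad corners, knob, tray corners, canister rim and jar clearly; converting.

Run:
```python
from h import *
c=vision.read_camera("top")
f1=lambda U,V,z: px2w(c,(U+.5)/4.5-.5+345,(V+.5)/4.5-.5+155,z)
f2=lambda U,V,z: px2w(c,(U+.5)/2.95-.5+65,(V+.5)/2.95-.5+135,z)
np.set_printoptions(precision=4,suppress=True)
for n,p in dict(yellow=(281,250),blue=(639,170),red=(516,385)).items(): print("cap",n,f1(*p,.16))
for n,p in dict(yellow=[(117,252),(297,368),(152,397)],red=[(311,376),(495,494),(347,524)],blue=[(425,190),(608,305),(463,330)]).items():
    q=[f1(*a,.010) for a in p]; print("pad",n,(q[0]+q[1])/2, [np.linalg.norm(q[i]-q[2])for i in(0,1)],np.degrees(np.arctan2(*(q[0]-q[2])[1::-1])))
print("knob",f1(401,241,.081))
t=[f2(*a,.014) for a in [(62,149),(490,181),(472,353),(33,319)]]; print("tray",np.array(t),np.mean(t,0), np.degrees(np.arctan2(*(t[0]-t[3])[1::-1])),np.degrees(np.arctan2(*(t[0]-t[1])[1::-1])))
print("can",f2(674.5,383,.08),np.mean([f2(*a,.02) for a in[(606,299),(762,322),(741,482),(581,459)]],0)); print("jar",f2(640,65,.075))
print(px2w(c,285,205,0)); Rm=cv2.Rodrigues(c["rvec"])[0]; print(-Rm.T@c["tvec"])
```

```text
cap yellow [ 0.5327 -0.2062  0.16  ]
cap blue [ 0.562  -0.3459  0.16  ]
cap red [ 0.4795 -0.2913  0.16  ]
pad yellow [ 0.5358 -0.209   0.01  ] [np.float64(0.06705204048864603), np.float64(0.06638685139906683)] 10.490369795483701
pad red [ 0.4784 -0.2924  0.01  ] [np.float64(0.06665048428322037), np.float64(0.06718164133997194)] 9.739329146415432
pad blue [ 0.5622 -0.3501  0.01  ] [np.float64(0.06551220364841397), np.float64(0.06669415262288349)] 10.427355329957111
knob [ 0.5515 -0.2766  0.081 ]
tray [[0.6237 0.4099 0.014 ]
 [0.5964 0.1131 0.014 ]
 [0.4779 0.1242 0.014 ]
 [0.5053 0.4213 0.014 ]] [0.5508 0.2671 0.014 ] -5.473598262995846 84.75292152162262
can [ 0.4498 -0.0105  0.08  ] [ 0.4509 -0.01    0.02  ]
jar [0.6589 0.0084 0.075 ]
[0.5791 0.0031 0.    ]
[0.3676 0.0039 0.9899]
```

>>> arm_command(series=[27.8,-20.4,0,0,0,0,0,27.8,-20.4,0,0,0,0,0,27.8,-20.4,0,0,0,0,0,27.8,-20.4,0,0,0,0,0,27.8,-20.4,0,0,0,0,0,27.8,-20.4,0,0,0,0,0,27.8,-20.4,0,0,0,0,0,27.8,-20.4,0,0,0,0,0,27.8,-20.4,0,0,0,0,0,27.8,-20.4,0,0,0,0,0], force=60)

```text
time: 0.98
eef_pos: [0.3893, -0.3832, 0.2311]
tcp_rot: [0.992, 0.129, 0.0, -0.0]
contact_force: [0.2, -0.3, -0.1]
opening: 1.0
finger_force: 0.0
```

>>> arm_command(series=[18.6,-13.6,0,0,0,0,0.3,18.6,-13.6,0,0,0,0,0.3,18.6,-13.6,0,0,0,0,0.3,18.6,-13.6,0,0,0,0,0.3,18.6,-13.6,0,0,0,0,0.3,18.6,-13.6,0,0,0,0,0.3,18.6,-13.6,0,0,0,0,0.3,18.6,-13.6,0,0,0,0,0.3,18.6,-13.6,0,0,0,0,0.3])

```text
time: 1.73
eef_pos: [0.5329, -0.2088, 0.231]
tcp_rot: [0.992, 0.126, -0.0, 0.0]
contact_force: [0.4, 0.1, 0.2]
opening: 0.701
finger_force: 0.0
```

Run:
```python
from h import *
s=telemetry.get_state();print(s["qpos"],s["eef_pos"],s["opening"],s["contact_force"]);print(shift([.533,-.2065,.138]))
c=vision.read_camera("top");cv2.imwrite("pics/a1.png",cv2.resize(c["color"][120:300,330:540],None,fx=2.5,fy=2.5))
```

```text
[-5.50258815e-01  6.20229122e-02  1.83337575e+00 -9.28201471e-04
  1.24666587e+00  7.67291666e-01] [ 0.5328603  -0.2087734   0.23103558] 0.7006626193145551 [0.37035352 0.14988594 0.16036236]
(array([ 0.08, -0.22,  9.3 ]), 'tool y at -75.5 deg')
```

View pics/a1.png

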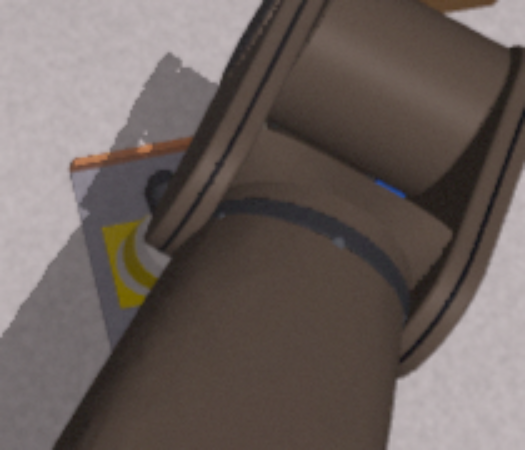

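The arm covers the gripper in the top view; going by numbers: descend and grip the yellow cap.

>>> arm_command(series=[0,0,3,0,0,0,0.3,0,0,6,0,0,0,0.3,0,0,8,0,0,0,0.3,0,0,9.3,0,0,0,0.3,0,0,9.3,0,0,0,0.3,0,0,9.3,0,0,0,0.7,0,0,9.3,0,0,0,0.7,0,0,9.3,0,0,0,0.7,0,0,9.3,0,0,0,0.7,0,0,9.3,0,0,0,0.7], force=60)

```text
time: 2.62
eef_pos: [0.5345, -0.2079, 0.1401]
tcp_rot: [0.992, 0.127, 0.001, 0.001]
contact_force: [-0.2, 0.4, 2.5]
opening: 0.447
finger_force: 60.8
```

Run:
```python
from h import *
s=telemetry.get_state();print(s["eef_pos"],s["opening"],s["contact_force"],s["finger_force"])
c=vision.read_camera("side");cv2.imwrite("pics/a2.png",cv2.resize(c["color"][130:350,190:410],None,fx=2.7,fy=2.7))
```

```text
[ 0.5344541  -0.20788384  0.14010281] 0.4469353952794688 [-0.21569704  0.39365586  2.47634053] 60.80498456954956
```

View pics/a2.png

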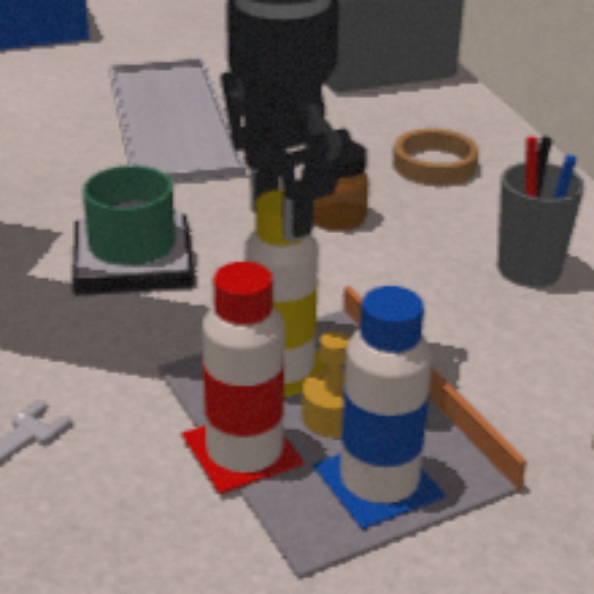

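Side view: fingers hold the yellow cap, at (275,215) in the crop, bottle upright. Lift and carry to the far tray slot.

>>> arm_command(series=[0,0,-1.5,0,0,0,0.7,0,0,-4,0,0,0,0.7,0,0,-7,0,0,0,0.7,0,0,-10,0,0,0,0.7,0.3,-1,-11,0,0,0,0.7,0.9,-2.9,-11,0,0,0,0.7,1.8,-5.7,-11,0,0,0,0.7,2.8,-9.1,-11,0,0,0,0.7,3.9,-12.4,-11,0,0,0,0.7,4.9,-15.8,-11,0,0,0,0.7], force=60)

```text
time: 3.5
eef_pos: [0.5401, -0.0396, 0.2466]
tcp_rot: [0.992, 0.127, -0.001, -0.001]
contact_force: [1.5, -0.2, -2.4]
opening: 0.447
finger_force: 60.8
```

>>> arm_command(series=[1,-3.4,0,0,0,0,0.7,2.1,-6.8,0,0,0,0,0.7,3.2,-10.2,0,0,0,0,0.7,4.2,-13.6,0,0,0,0,0.7,5.3,-17,0,0,0,0,0.7,6.3,-20.4,0,0,0,0,0.7,7.4,-23.8,0,0,0,0,0.7,8.4,-27.2,0,0,0,0,0.7,9.5,-30.6,0,0,0,0,0.7,10.5,-34,0,0,0,0,0.7])

```text
time: 4.33
eef_pos: [0.5554, 0.3158, 0.2463]
tcp_rot: [0.992, 0.127, -0.001, 0.0]
contact_force: [1.3, -0.4, -1.6]
opening: 0.447
finger_force: 60.8
```

>>> arm_command(series=[0.8,-2.5,0,0,0,0,0.7,1.2,-3.8,0,0,0,0,0.7,1.3,-4.1,1,0,0,0,0.7,1.3,-4.1,3,0,0,0,0.7,1.3,-4.1,6,0,0,0,0.7,1.3,-4.1,9,0,0,0,0.7,1.3,-4.1,10.5,0,0,0,0.7,1.3,-4.1,11,0,0,0,0.7,1.3,-4.1,11.3,0,0,0,0.7,1.3,-4.1,11.4,0,0,0,0.7])

```text
time: 5.17
eef_pos: [0.5598, 0.3562, 0.1349]
tcp_rot: [0.992, 0.127, 0.001, -0.0]
contact_force: [-0.1, 0.2, -1.9]
opening: 0.445
finger_force: 60.8
```

Run:
```python
from h import *
s=telemetry.get_state();print(s["eef_pos"],s["opening"],s["contact_force"],s["finger_force"])
c=vision.read_camera("side");cv2.imwrite("pics/a3.png",cv2.resize(c["color"][50:270,150:410],None,fx=2.7,fy=2.7))
```

```text
[0.5598247  0.35616349 0.13487011] 0.44452790954522137 [-0.05425223  0.16849634 -1.92012325] 60.82923173904419
```

View pics/a3.png

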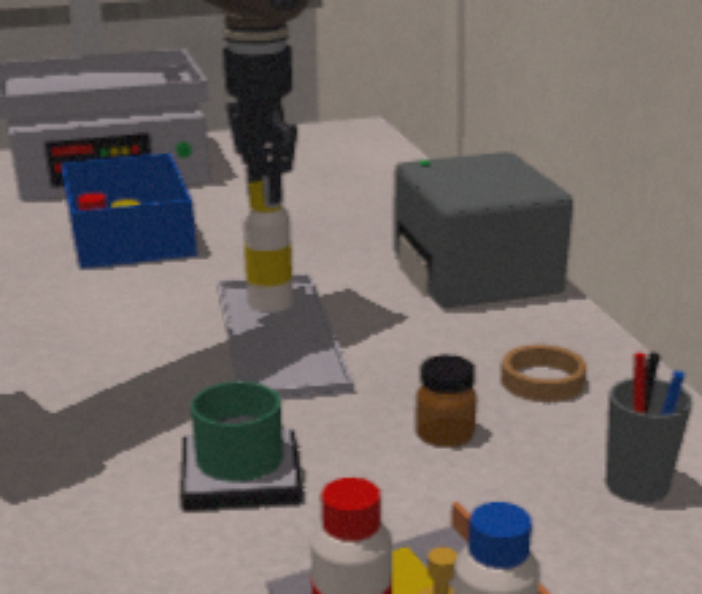

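Yellow stands vertically over the far end of the tray ((268,290) in the crop), about 1 mm up. Set down, release, then go to red.

>>> arm_command(series=[0,0,0.2,0,0,0,0.7,0,0,0.2,0,0,0,0.7,0,0,0.2,0,0,0,0.3,0,0,0.2,0,0,0,0.3,0,0,0.2,0,0,0,0.3,0,0,0.2,0,0,0,0.3,0,0,-1.5,0,0,0,0.3,0,0,-4,0,0,0,0.3,0,0,-7.5,0,0,0,0.3,0,0,-10.3,0,0,0,0.3])

```text
time: 6.05
eef_pos: [0.5593, 0.3565, 0.2391]
tcp_rot: [0.992, 0.127, 0.0, -0.0]
contact_force: [0.9, -0.1, -0.2]
opening: 0.701
finger_force: 0.0
```

>>> arm_command(series=[-13.3,33.8,0,0,0,0,0.3,-13.3,33.8,0,0,0,0,0.3,-13.3,33.8,0,0,0,0,0.3,-13.3,33.8,0,0,0,0,0.3,-13.3,33.8,0,0,0,0,0.3,-13.3,33.8,0,0,0,0,0.3,-13.3,33.8,0,0,0,0,0.3,-13.3,33.8,0,0,0,0,0.3,-13.3,33.8,0,0,0,0,0.3,-13.3,33.8,0,0,0,0,0.3])

```text
time: 6.88
eef_pos: [0.5153, -0.0088, 0.2378]
tcp_rot: [0.992, 0.124, 0.0, 0.001]
contact_force: [0.7, -0.2, 0.3]
opening: 0.698
finger_force: 0.0
```

>>> arm_command(series=[-10.7,27.1,0,0,0,0,0.3,-10.7,27.1,0,0,0,0,0.3,-10.7,27.1,0,0,0,0,0.3,-10.7,27.1,0,0,0,0,0.3,-10.7,27.1,0,0,0,0,0.3,-10.7,27.1,0,0,0,0,0.3,-10.7,27.1,0,0,0,0,0.3,-10.7,27.1,0,0,0,0,0.3,-10.7,27.1,0,0,0,0,0.3,-10.7,27.1,0,0,0,0,0.3])

```text
time: 7.72
eef_pos: [0.4806, -0.2927, 0.2371]
tcp_rot: [0.992, 0.127, 0.0, -0.0]
contact_force: [0.1, 0.7, -0.0]
opening: 0.7
finger_force: 0.0
```

Run:
```python
from h import *
s=telemetry.get_state();print(s["eef_pos"],s["opening"],s["contact_force"],s["finger_force"]);print(shift([.480,-.2925,.138]))
c=vision.read_camera("top");cv2.imwrite("pics/a4.png",cv2.resize(c["color"][120:330,50:340],None,fx=2.7,fy=2.7))
```

```text
[ 0.48063818 -0.29269504  0.23714058] 0.700122413058753 [ 0.10691534  0.72550187 -0.01838757] 0.0
(array([-0.06, -0.03,  9.91]), 'tool y at -75.4 deg')
```

View pics/a4.png

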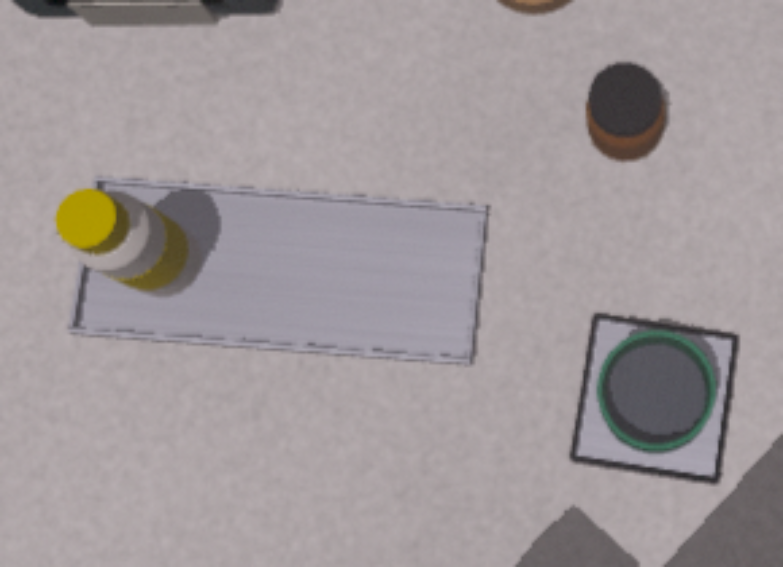

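Yellow stands released in the tray's far end (cap at (87,218)); jar and canister undisturbed. Grip red.

>>> arm_command(series=[0,0,3,0,0,0,0.3,0,0,6,0,0,0,0.3,0,0,8.5,0,0,0,0.3,0,0,9.9,0,0,0,0.3,0,0,9.9,0,0,0,0.3,0,0,9.9,0,0,0,0.7,0,0,9.9,0,0,0,0.7,0,0,9.9,0,0,0,0.7,0,0,9.9,0,0,0,0.7,0,0,9.9,0,0,0,0.7], force=60)

```text
time: 8.6
eef_pos: [0.4813, -0.2936, 0.14]
tcp_rot: [0.992, 0.127, 0.001, 0.001]
contact_force: [0.9, 0.3, 2.5]
opening: 0.445
finger_force: 60.8
```

>>> arm_command(series=[0,0,-1.5,0,0,0,0.7,0,0,-4,0,0,0,0.7,0,0,-7,0,0,0,0.7,0,0,-10,0,0,0,0.7,0.4,-0.9,-11,0,0,0,0.7,1.1,-2.8,-11,0,0,0,0.7,2.2,-5.6,-11,0,0,0,0.7,3.5,-8.8,-11,0,0,0,0.7,4.8,-12.1,-11,0,0,0,0.7,6.1,-15.3,-11,0,0,0,0.7])

```text
time: 9.43
eef_pos: [0.5001, -0.1276, 0.2469]
tcp_rot: [0.992, 0.127, -0.001, -0.001]
contact_force: [0.2, 0.2, -1.5]
opening: 0.444
finger_force: 61.0
```

>>> arm_command(series=[1.3,-3.25,0,0,0,0,0.7,2.6,-6.5,0,0,0,0,0.7,3.9,-9.75,0,0,0,0,0.7,5.2,-13,0,0,0,0,0.7,6.5,-16.25,0,0,0,0,0.7,7.8,-19.5,0,0,0,0,0.7,9.1,-22.75,0,0,0,0,0.7,10.4,-26,0,0,0,0,0.7,11.7,-29.25,0,0,0,0,0.7,13,-32.5,0,0,0,0,0.7])

```text
time: 10.27
eef_pos: [0.5437, 0.2195, 0.2469]
tcp_rot: [0.992, 0.127, -0.001, 0.0]
contact_force: [0.9, -0.3, -2.8]
opening: 0.445
finger_force: 61.0
```

>>> arm_command(series=[1.1,-2.7,0,0,0,0,0.7,1.7,-4.2,0,0,0,0,0.7,1.8,-4.6,1,0,0,0,0.7,1.8,-4.6,3,0,0,0,0.7,1.8,-4.6,6,0,0,0,0.7,1.8,-4.6,9,0,0,0,0.7,1.8,-4.6,10.5,0,0,0,0.7,1.8,-4.6,11.1,0,0,0,0.7,1.8,-4.6,11.4,0,0,0,0.7,1.8,-4.6,11.6,0,0,0,0.7])

```text
time: 11.1
eef_pos: [0.5507, 0.2658, 0.1346]
tcp_rot: [0.992, 0.127, -0.0, 0.0]
contact_force: [-4.5, -0.6, 16.2]
opening: 0.445
finger_force: 62.7
```

Run:
```python
from h import *
s=telemetry.get_state();print(s["eef_pos"],s["opening"],s["contact_force"],s["finger_force"])
c=vision.read_camera("side");cv2.imwrite("pics/a5.png",cv2.resize(c["color"][50:270,150:410],None,fx=2.7,fy=2.7))
```

```text
[0.55072177 0.26584049 0.13455259] 0.44476227579983596 [-4.53002071 -0.64034467 16.2062309 ] 62.66649842262268
```

View pics/a5.png

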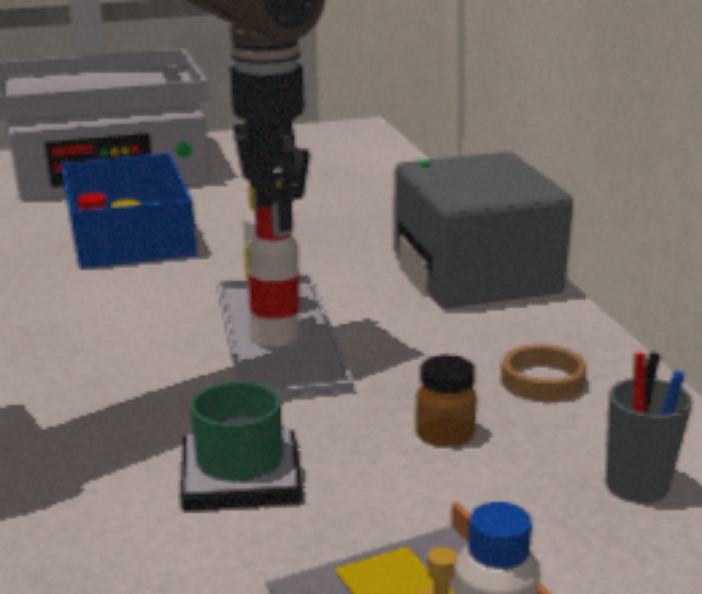

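Red stands on the tray (contact felt, 16 N). Release and go to blue.

>>> arm_command(series=[0,0,-0.1,0,0,0,0.7,0,0,-0.1,0,0,0,0.6,0,0,-0.1,0,0,0,0.3,0,0,-0.1,0,0,0,0.3,0,0,-0.1,0,0,0,0.3,0,0,-0.1,0,0,0,0.3,0,0,-1.5,0,0,0,0.3,0,0,-4,0,0,0,0.3,0,0,-7.5,0,0,0,0.3,0,0,-10.5,0,0,0,0.3])

```text
time: 11.98
eef_pos: [0.5507, 0.2664, 0.2396]
tcp_rot: [0.992, 0.127, 0.0, -0.0]
contact_force: [1.0, 0.5, 0.1]
opening: 0.703
finger_force: 0.0
```

>>> arm_command(series=[-8.6,36,0,0,0,0,0.3,-8.6,36,0,0,0,0,0.3,-8.6,36,0,0,0,0,0.3,-8.6,36,0,0,0,0,0.3,-8.6,36,0,0,0,0,0.3,-8.6,36,0,0,0,0,0.3,-8.6,36,0,0,0,0,0.3,-8.6,36,0,0,0,0,0.3,-8.6,36,0,0,0,0,0.3,-8.6,36,0,0,0,0,0.3])

```text
time: 12.82
eef_pos: [0.5584, -0.1098, 0.2387]
tcp_rot: [0.992, 0.124, 0.001, 0.002]
contact_force: [0.3, 1.6, 0.1]
opening: 0.698
finger_force: 0.0
```

>>> arm_command(series=[-5.7,23.8,0,0,0,0,0.3,-5.7,23.8,0,0,0,0,0.3,-5.7,23.8,0,0,0,0,0.3,-5.7,23.8,0,0,0,0,0.3,-5.7,23.8,0,0,0,0,0.3,-5.7,23.8,0,0,0,0,0.3,-5.7,23.8,0,0,0,0,0.3,-5.7,23.8,0,0,0,0,0.3,-5.7,23.8,0,0,0,0,0.3,-5.7,23.8,0,0,0,0,0.3])

```text
time: 13.65
eef_pos: [0.5634, -0.3467, 0.2377]
tcp_rot: [0.992, 0.128, 0.0, -0.0]
contact_force: [0.2, 0.5, -0.4]
opening: 0.702
finger_force: 0.0
```

Run:
```python
from h import *
print(shift([.563,-.348,.138]))
```

```text
(array([-0.07,  0.11,  9.97]), 'tool y at -75.3 deg')
```

>>> arm_command(series=[0,0.1,3,0,0,0,0.3,0,0.1,6,0,0,0,0.3,0,0.1,8.5,0,0,0,0.3,0,0.1,9.9,0,0,0,0.3,0,0.1,9.9,0,0,0,0.3,0,0.1,9.9,0,0,0,0.7,0,0.1,9.9,0,0,0,0.7,0,0.1,9.9,0,0,0,0.7,0,0.1,9.9,0,0,0,0.7,0,0.1,9.9,0,0,0,0.7], force=60)

```text
time: 14.48
eef_pos: [0.5642, -0.3499, 0.1406]
tcp_rot: [0.992, 0.127, 0.001, 0.001]
contact_force: [0.2, 1.4, 3.8]
opening: 0.446
finger_force: 61.0
```

>>> arm_command(series=[0,0,-1.5,0,0,0,0.7,0,0,-4,0,0,0,0.7,0,0,-7,0,0,0,0.7,0,0,-10,0,0,0,0.7,0.2,-1,-11,0,0,0,0.7,0.6,-2.9,-11,0,0,0,0.7,1.3,-5.9,-11,0,0,0,0.7,2,-9.3,-11,0,0,0,0.7,2.8,-12.7,-11,0,0,0,0.7,3.5,-16.1,-11,0,0,0,0.7])

```text
time: 15.32
eef_pos: [0.5555, -0.1824, 0.2474]
tcp_rot: [0.992, 0.127, -0.001, -0.001]
contact_force: [-0.3, 0.9, -2.2]
opening: 0.446
finger_force: 60.7
```

>>> arm_command(series=[0.7,-3.2,0,0,0,0,0.7,1.4,-6.4,0,0,0,0,0.7,2.1,-9.7,0,0,0,0,0.7,2.8,-12.9,0,0,0,0,0.7,3.5,-16.1,0,0,0,0,0.7,4.3,-19.3,0,0,0,0,0.7,5,-22.5,0,0,0,0,0.7,5.7,-25.8,0,0,0,0,0.7,6.4,-29,0,0,0,0,0.7,7.1,-32.2,0,0,0,0,0.7])

```text
time: 16.15
eef_pos: [0.5426, 0.1468, 0.2477]
tcp_rot: [0.992, 0.127, -0.001, -0.0]
contact_force: [0.1, 0.8, -2.1]
opening: 0.446
finger_force: 60.7
```

>>> arm_command(series=[0.4,-2,0,0,0,0,0.7,0.6,-2.9,0,0,0,0,0.7,0.6,-3.1,1,0,0,0,0.7,0.6,-3.1,3,0,0,0,0.7,0.6,-3.1,6,0,0,0,0.7,0.6,-3.1,9,0,0,0,0.7,0.6,-3.1,10.5,0,0,0,0.7,0.6,-3.1,11.1,0,0,0,0.7,0.6,-3.1,11.4,0,0,0,0.7,0.6,-3.1,11.5,0,0,0,0.7])

```text
time: 16.98
eef_pos: [0.5425, 0.1753, 0.1352]
tcp_rot: [0.992, 0.126, -0.0, -0.0]
contact_force: [-3.9, 0.4, 10.6]
opening: 0.443
finger_force: 61.9
```

>>> arm_command(series=[0,0,0,0,0,0,0.7,0,0,0,0,0,0,0.6,0,0,0,0,0,0,0.3,0,0,0,0,0,0,0.3,0,0,0,0,0,0,0.3,0,0,0,0,0,0,0.3,0,0,-1.5,0,0,0,0.3,0,0,-4,0,0,0,0.3,0,0,-7.5,0,0,0,0.3,0,0,-10.5,0,0,0,0.3])

```text
time: 17.82
eef_pos: [0.5419, 0.1761, 0.2392]
tcp_rot: [0.992, 0.127, -0.0, 0.0]
contact_force: [0.3, 0.4, -0.4]
opening: 0.701
finger_force: 0.0
```

>>> arm_command(series=[-5.3,22.1,0,0,0,0,0.3,-5.3,22.1,0,0,0,0,0.3,-5.3,22.1,0,0,0,0,0.3,-5.3,22.1,0,0,0,0,0.3,-5.3,22.1,0,0,0,0,0.3,-5.3,22.1,0,0,0,0,0.3,-5.3,22.1,0,0,0,0,0.3])

```text
time: 18.4
eef_pos: [0.5465, -0.055, 0.2382]
tcp_rot: [0.992, 0.124, -0.0, 0.001]
contact_force: [-0.3, -0.2, -0.1]
opening: 0.695
finger_force: 0.0
```

Run:
```python
from h import *
print(shift([.5515,-.278,.056]))
c=vision.read_camera("top");a=c["color"]
b=cv2.resize(a[150:285,350:500],None,fx=4,fy=4,interpolation=cv2.INTER_CUBIC); cv2.imwrite("pics/b1.png",b)
cv2.imwrite("pics/b2.png",a)
```

```text
(array([-5.02, 21.71, 18.25]), 'tool y at -75.7 deg')
```

View pics/b1.png

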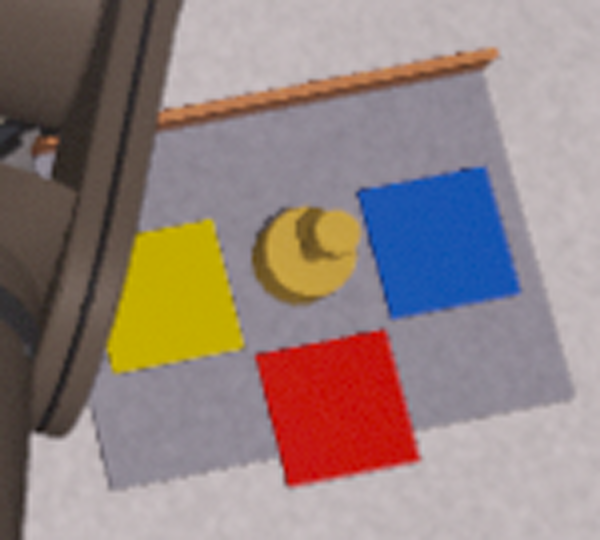

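View pics/b2.png

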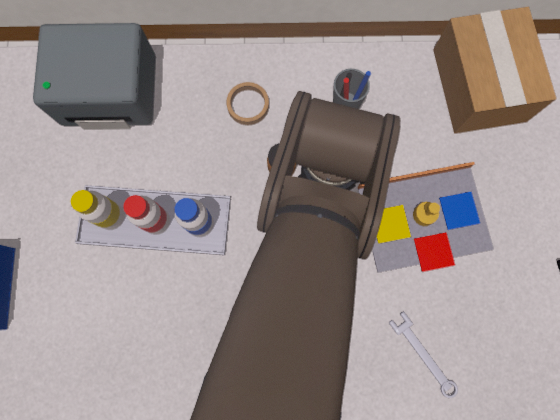

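All three bottles stand in a row on the tray; pads are bare now, knob top at (332,234), base top centre about (309,251) in the 4x crop. Refining positions.

Run:
```python
from h import *
c=vision.read_camera("top")
f=lambda U,V,z: px2w(c,(U+.5)/4-.5+350,(V+.5)/4-.5+150,z)
np.set_printoptions(precision=4,suppress=True)
m=lambda *q: np.mean([f(*p,.01) for p in q],0)
print("blue",m((360,189),(487,167),(520,294),(391,318)),"red",m((258,353),(386,330),(419,461),(289,486)),"yel",m((212,220),(114,372)))
print("knob",f(332,234,.081),"base",f(309,251,.036))
s=telemetry.get_state();print(s["eef_pos"],shift([.5515,-.2785,.056]))
```

```text
blue [ 0.5612 -0.3505  0.01  ] red [ 0.478  -0.2925  0.01  ] yel [ 0.5357 -0.209   0.01  ]
knob [ 0.5516 -0.2746  0.081 ] base [ 0.5523 -0.2764  0.036 ]
[ 0.5464 -0.0515  0.2381] (array([-5.18, 22.12, 18.19]), 'tool y at -75.5 deg')
```

>>> arm_command(series=[-5.1,22,0,0,0,0,0.3,-5.1,22,0,0,0,0,0.3,-5.1,22,0,0,0,0,0.3,-5.1,22,0,0,0,0,0.3,-5.1,22,0,0,0,0,0.3,-5.1,22,0,0,0,0,0.3,-5.1,22,2,0,0,0,0.3,-5.1,22,5,0,0,0,0.3,-5.1,22,8,0,0,0,0.3,-5.1,22,10,0,0,0,0.3])

```text
time: 19.33
eef_pos: [0.5521, -0.274, 0.1351]
tcp_rot: [0.992, 0.128, -0.001, -0.002]
contact_force: [0.2, -0.3, -0.6]
opening: 0.706
finger_force: 0.0
```

>>> arm_command(series=[0,0,3,0,0,0,0.3,0,0,6,0,0,0,0.3,0,0,8.2,0,0,0,0.3,0,0,8.2,0,0,0,0.9,0,0,8.2,0,0,0,0.9,0,0,8.2,0,0,0,0.9,0,0,8.2,0,0,0,0.9,0,0,8.2,0,0,0,0.9,0,0,8.2,0,0,0,0.9,0,0,8.2,0,0,0,0.9], force=50)

```text
time: 20.17
eef_pos: [0.5539, -0.2771, 0.0583]
tcp_rot: [0.992, 0.127, 0.002, 0.001]
contact_force: [1.5, 0.7, 3.0]
opening: 0.235
finger_force: 49.6
```

Run:
```python
from h import *
s=telemetry.get_state();print(s["eef_pos"],s["opening"],s["contact_force"],s["finger_force"])
c=vision.read_camera("side");cv2.imwrite("pics/c1.png",cv2.resize(c["color"][190:350,230:400],None,fx=3.5,fy=3.5))
```

```text
[ 0.55390597 -0.27714386  0.05832572] 0.23509486178508207 [1.49736367 0.69336216 3.03155173] 49.602676033973694
```

View pics/c1.png

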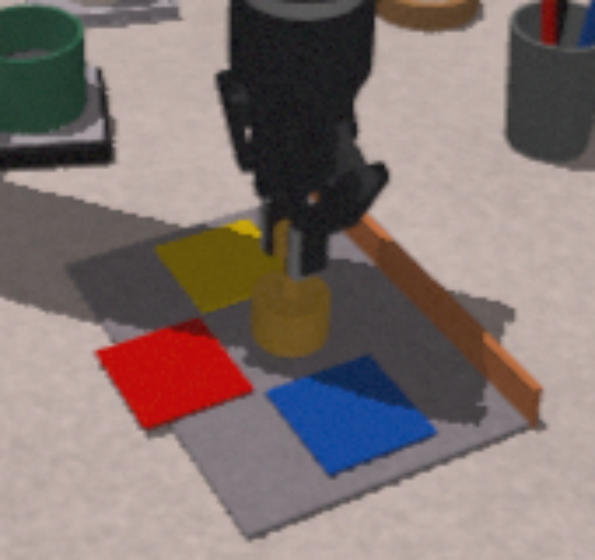

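The weight's knob is gripped cleanly ((290,255) in the crop), weight upright. Lift and carry above the canister.

>>> arm_command(series=[0,0,-1.5,0,0,0,0.9,0,0,-4.5,0,0,0,0.9,0,0,-8,0,0,0,0.9,0,0,-11.5,0,0,0,0.9,0,0,-14,0,0,0,0.9,-0.1,-1,-14,0,0,0,0.9,-0.3,-3,-14,0,0,0,0.9,-0.7,-6,-14,0,0,0,0.9,-1,-9,-14,0,0,0,0.9,-1.3,-12,-14,0,0,0,0.9])

```text
time: 21.05
eef_pos: [0.5068, -0.1614, 0.1923]
tcp_rot: [0.992, 0.127, -0.003, -0.002]
contact_force: [0.3, 0.2, -3.8]
opening: 0.234
finger_force: 49.7
```

>>> arm_command(series=[-0.3,-3,0,0,0,0,0.9,-0.6,-6,0,0,0,0,0.9,-1,-9,0,0,0,0,0.9,-1.3,-12,0,0,0,0,0.9,-1.6,-14.5,0,0,0,0,0.9,-1.8,-16,0,0,0,0,0.9,-1.8,-16.3,0,0,0,0,0.9,-1.8,-16.3,0,0,0,0,0.9,-1.8,-16.3,0,0,0,0,0.9,-1.8,-16.3,0,0,0,0,0.9])

```text
time: 21.88
eef_pos: [0.4511, -0.0112, 0.1955]
tcp_rot: [0.992, 0.127, -0.001, -0.0]
contact_force: [0.1, -0.3, -4.5]
opening: 0.23
finger_force: 49.8
```

Run:
```python
from h import *
s=telemetry.get_state();print(s["eef_pos"],s["opening"],s["contact_force"],s["finger_force"]); print(shift([.452,-.011,.20]))
c=vision.read_camera("side");cv2.imwrite("pics/c2.png",cv2.resize(c["color"][80:250,170:340],None,fx=3.5,fy=3.5))
```

```text
[ 0.45106215 -0.01119505  0.19545608] 0.22980100178167803 [ 0.14972613 -0.32969204 -4.47384841] 49.77123141288757
(array([ 0.1 ,  0.  , -0.45]), 'tool y at -75.4 deg')
```

View pics/c2.png

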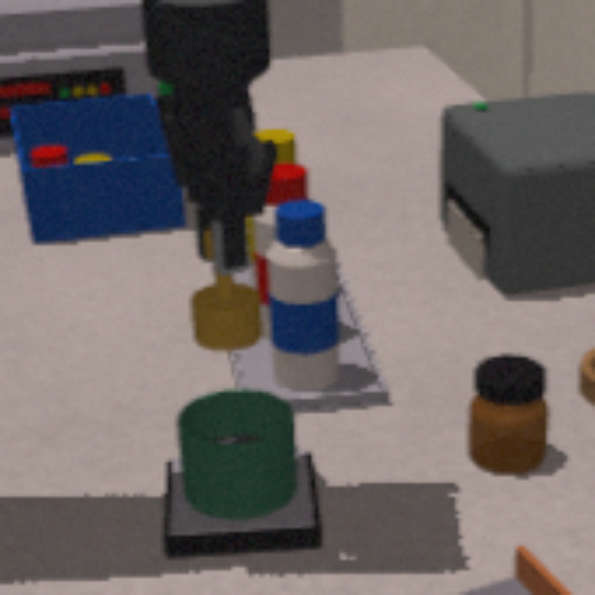

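Side crop: weight hangs upright at (225,320), canister rim centre at about (237,410). Check alignment by projecting both.

Run:
```python
from h import *
c=vision.read_camera("side")
f=lambda p:(w2px(c,p)+.5-[170,80])*3.5-.5
print(f([.451,-.011,.158]),f([.451,-.011,.08]),f([.461,-.011,.158]),f([.451,-.001,.158]))
print(w2px(c,[.4755,-.011,.08]))
```

```text
[[225.10397747 315.93838565]] [[232.35028178 417.51867476]] [[239.81691318 314.08413635]] [[222.43446122 309.81451274]]
[[245.86667484 197.53846655]]
```

>>> arm_command(series=[0.1,0,0,0,0,0,0.9,0.15,0,1,0,0,0,0.9,0.15,0,2.5,0,0,0,0.9,0.15,0,4,0,0,0,0.9,0.15,0,5.5,0,0,0,0.9,0.15,0,6.8,0,0,0,0.9,0.15,0,7.5,0,0,0,0.9,0.15,0,7.7,0,0,0,0.9,0.15,0,7.7,0,0,0,0.9], force=30)

```text
time: 22.73
eef_pos: [0.4524, -0.0103, 0.1186]
tcp_rot: [0.992, 0.127, -0.001, -0.0]
contact_force: [0.5, 0.8, -4.3]
opening: 0.237
finger_force: 49.7
```

>>> arm_command(series=[0,0,0.1,0,0,0,0.9,0,0,0.2,0,0,0,0.9,0,0,0.3,0,0,0,0.9,0,0,0.4,0,0,0,0.9,0,0,0.4,0,0,0,0.9])

```text
time: 23.15
eef_pos: [0.4528, -0.0102, 0.1155]
tcp_rot: [0.992, 0.127, 0.0, 0.0]
contact_force: [-1.7, 0.6, -3.9]
opening: 0.24
finger_force: 49.7
```

>>> arm_command(series=[0,0,0.1,0,0,0,0.9,0,0,0.2,0,0,0,0.9,0,0,0.3,0,0,0,0.9,0,0,0.3,0,0,0,0.9])

```text
time: 23.48
eef_pos: [0.4525, -0.0102, 0.112]
tcp_rot: [0.992, 0.127, -0.0, -0.0]
contact_force: [-0.8, 0.0, -4.2]
opening: 0.236
finger_force: 49.7
```

>>> arm_command(series=[0,0,0.1,0,0,0,0.9,0,0,0.2,0,0,0,0.9,0,0,0.3,0,0,0,0.9,0,0,0.3,0,0,0,0.9])

```text
time: 23.82
eef_pos: [0.4525, -0.0102, 0.109]
tcp_rot: [0.992, 0.127, -0.0, -0.0]
contact_force: [0.3, -0.5, -4.6]
opening: 0.235
finger_force: 49.7
```

>>> arm_command(series=[0,0,0.1,0,0,0,0.9,0,0,0.2,0,0,0,0.9,0,0,0.3,0,0,0,0.9,0,0,0.3,0,0,0,0.9])

```text
time: 24.15
eef_pos: [0.4526, -0.0102, 0.1061]
tcp_rot: [0.992, 0.127, -0.0, -0.0]
contact_force: [1.3, 0.5, -4.6]
opening: 0.238
finger_force: 49.7
```

>>> arm_command(series=[0,0,0.1,0,0,0,0.9,0,0,0.2,0,0,0,0.9,0,0,0.3,0,0,0,0.9,0,0,0.3,0,0,0,0.9])

```text
time: 24.48
eef_pos: [0.4525, -0.0102, 0.1031]
tcp_rot: [0.992, 0.127, -0.0, -0.0]
contact_force: [-0.2, 0.1, -4.2]
opening: 0.237
finger_force: 49.7
```

>>> arm_command(series=[0,0,0.1,0,0,0,0.9,0,0,0.2,0,0,0,0.9,0,0,0.3,0,0,0,0.9,0,0,0.3,0,0,0,0.9])

```text
time: 24.82
eef_pos: [0.4525, -0.0102, 0.1]
tcp_rot: [0.992, 0.127, -0.0, -0.0]
contact_force: [-1.1, -0.4, -4.5]
opening: 0.232
finger_force: 49.7
```

>>> arm_command(series=[0,0,0.1,0,0,0,0.9,0,0,0.2,0,0,0,0.9,0,0,0.3,0,0,0,0.9,0,0,0.3,0,0,0,0.9])

```text
time: 25.15
eef_pos: [0.4527, -0.0102, 0.0972]
tcp_rot: [0.992, 0.127, -0.0, -0.0]
contact_force: [-0.1, -0.2, -4.8]
opening: 0.236
finger_force: 49.8
```

>>> arm_command(series=[0,0,0.1,0,0,0,0.9,0,0,0.2,0,0,0,0.9,0,0,0.3,0,0,0,0.9,0,0,0.3,0,0,0,0.9])

```text
time: 25.48
eef_pos: [0.4539, -0.0104, 0.0971]
tcp_rot: [0.992, 0.127, 0.0, 0.0]
contact_force: [-5.3, 0.8, 10.0]
opening: 0.239
finger_force: 51.2
```

Contact felt (force rose from −4.5 to +10 N). Hold, release, and rise.

>>> arm_command(series=[0,0,-0.1,0,0,0,0.9,0,0,-0.1,0,0,0,0.9,0,0,-0.1,0,0,0,0.7,0,0,-0.1,0,0,0,0.5,0,0,-0.1,0,0,0,0.3,0,0,-0.1,0,0,0,0.3,0,0,-0.1,0,0,0,0.3,0,0,-0.1,0,0,0,0.3])

```text
time: 26.15
eef_pos: [0.4527, -0.0102, 0.0952]
tcp_rot: [0.992, 0.127, -0.0, -0.0]
contact_force: [-0.4, 0.1, -0.1]
opening: 0.698
finger_force: 0.0
```

>>> arm_command(series=[0,0,-1,0,0,0,0.3,0,0,-3,0,0,0,0.3,0,0,-6,0,0,0,0.3,0,0,-10,0,0,0,0.3,0,0,-14,0,0,0,0.3,0,0,-14,0,0,0,0.3,0,0,-14,0,0,0,0.3])

```text
time: 26.73
eef_pos: [0.4546, -0.0106, 0.2396]
tcp_rot: [0.992, 0.127, 0.004, 0.002]
contact_force: [-0.2, -0.1, -0.4]
opening: 0.7
finger_force: 0.0
```

Run:
```python
from h import *
s=telemetry.get_state();print(s["eef_pos"],s["opening"],s["contact_force"],s["finger_force"]); print(shift([.5425,.1765,.132]))
c=vision.read_camera("side");cv2.imwrite("pics/c3.png",cv2.resize(c["color"][80:250,170:340],None,fx=3.5,fy=3.5))
```

```text
[ 0.45461898 -0.0106351   0.23962117] 0.6995370133577297 [-0.20819825 -0.08280504 -0.39434508] 0.0
(array([ 13.14, -15.94,  10.79]), 'tool y at -75.4 deg')
```

View pics/c3.png

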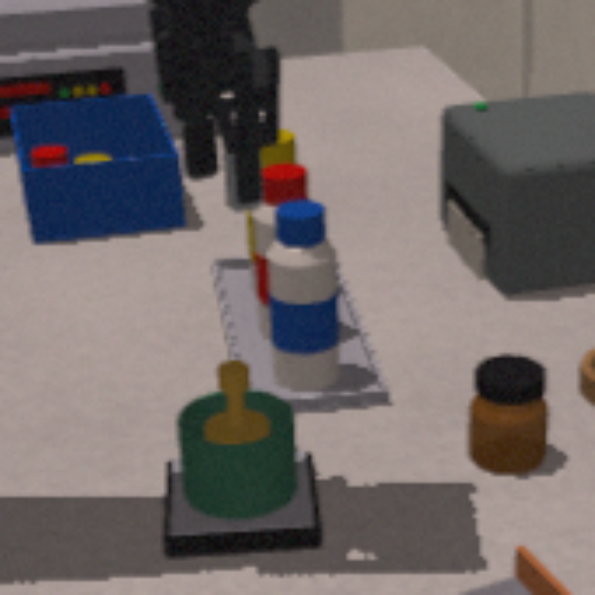

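The weight stands upright in the canister, released, knob above the rim at (233,378). Now return blue: go over it and grip.

>>> arm_command(series=[13.3,-15.9,0,0,0,0,0.3,13.3,-15.9,0,0,0,0,0.3,13.3,-15.9,0,0,0,0,0.3,13.3,-15.9,0,0,0,0,0.3,13.3,-15.9,0,0,0,0,0.3,13.3,-15.9,0,0,0,0,0.3,13.3,-15.9,0,0,0,0,0.3,13.3,-15.9,0,0,0,0,0.3])

```text
time: 27.45
eef_pos: [0.5402, 0.177, 0.2333]
tcp_rot: [0.992, 0.127, -0.002, 0.0]
contact_force: [-1.1, -0.3, 1.0]
opening: 0.698
finger_force: 0.0
```

Run:
```python
from h import *
print(shift([.5425,.1765,.132]))
```

```text
(array([ 0.25,  0.11, 10.13]), 'tool y at -75.4 deg')
```

>>> arm_command(series=[0.1,0,2,0,0,0,0.3,0.1,0,5,0,0,0,0.3,0.1,0,8,0,0,0,0.3,0.1,0,9.5,0,0,0,0.3,0.1,0,10,0,0,0,0.3,0.1,0,10,0,0,0,0.3,0.1,0,10,0,0,0,0.3,0.1,0,10,0,0,0,0.3])

```text
time: 28.12
eef_pos: [0.5435, 0.1771, 0.1373]
tcp_rot: [0.992, 0.127, 0.002, 0.0]
contact_force: [-1.1, 0.6, -0.3]
opening: 0.701
finger_force: 0.0
```

Run:
```python
from h import *
print(shift([.5425,.1765,.132]))
```

```text
(array([-0.11,  0.03,  0.53]), 'tool y at -75.4 deg')
```

>>> arm_command(series=[-0.1,0,0.4,0,0,0,0.3,-0.1,0,0.4,0,0,0,0.3,-0.1,0,0.4,0,0,0,0.7,-0.1,0,0.4,0,0,0,0.7,-0.1,0,0.4,0,0,0,0.7,-0.1,0,0.4,0,0,0,0.7,-0.1,0,0.4,0,0,0,0.7,-0.1,0,0.4,0,0,0,0.7], force=60)

```text
time: 28.78
eef_pos: [0.542, 0.1772, 0.1322]
tcp_rot: [0.992, 0.127, 0.001, 0.0]
contact_force: [1.3, -0.7, 4.0]
opening: 0.448
finger_force: 60.7
```

>>> arm_command(series=[0,0,-1.5,0,0,0,0.7,0,0,-4,0,0,0,0.7,0,0,-7,0,0,0,0.7,0,0,-10,0,0,0,0.7,-0.2,1,-11,0,0,0,0.7,-0.6,2.9,-11,0,0,0,0.7,-1.3,5.9,-11,0,0,0,0.7,-2.1,9.3,-11,0,0,0,0.7,-2.8,12.7,-11,0,0,0,0.7,-3.6,16.1,-11,0,0,0,0.7])

```text
time: 29.62
eef_pos: [0.5457, 0.0106, 0.239]
tcp_rot: [0.992, 0.127, -0.002, -0.0]
contact_force: [1.6, -0.8, -2.1]
opening: 0.446
finger_force: 60.6
```

>>> arm_command(series=[-0.7,3.2,0,0,0,0,0.7,-1.4,6.4,0,0,0,0,0.7,-2.1,9.7,0,0,0,0,0.7,-2.8,12.9,0,0,0,0,0.7,-3.5,16.1,0,0,0,0,0.7,-4.3,19.3,0,0,0,0,0.7,-5,22.5,0,0,0,0,0.7,-5.7,25.8,0,0,0,0,0.7,-6.4,29,0,0,0,0,0.7,-7.1,32.2,0,0,0,0,0.7])

```text
time: 30.45
eef_pos: [0.558, -0.3188, 0.2385]
tcp_rot: [0.992, 0.127, -0.001, -0.001]
contact_force: [0.4, -0.7, -2.4]
opening: 0.448
finger_force: 60.6
```

>>> arm_command(series=[-0.5,2.1,0,0,0,0,0.7,-0.7,3.1,0,0,0,0,0.7,-0.7,3.3,1,0,0,0,0.7,-0.7,3.3,3,0,0,0,0.7,-0.7,3.3,6,0,0,0,0.7,-0.7,3.3,8.5,0,0,0,0.7,-0.7,3.3,9.5,0,0,0,0.7,-0.7,3.3,9.5,0,0,0,0.7,-0.7,3.3,9.5,0,0,0,0.7])

```text
time: 31.2
eef_pos: [0.561, -0.3497, 0.1456]
tcp_rot: [0.992, 0.128, -0.001, -0.001]
contact_force: [0.8, 0.8, -1.4]
opening: 0.442
finger_force: 60.7
```

Run:
```python
from h import *
print(shift([.5615,-.3505,.138]))
```

```text
(array([0.03, 0.09, 0.76]), 'tool y at -75.3 deg')
```

>>> arm_command(series=[0,0.1,0.3,0,0,0,0.7,0,0.1,0.6,0,0,0,0.7,0,0.1,0.8,0,0,0,0.7,0,0.1,0.8,0,0,0,0.7])

```text
time: 31.53
eef_pos: [0.5615, -0.352, 0.1389]
tcp_rot: [0.992, 0.127, 0.0, 0.0]
contact_force: [0.8, 0.5, -2.2]
opening: 0.444
finger_force: 60.7
```

>>> arm_command(series=[0,0,0,0,0,0,0.6,0,0,0,0,0,0,0.3,0,0,0,0,0,0,0.3,0,0,0,0,0,0,0.3,0,0,0,0,0,0,0.3,0,0,-1.5,0,0,0,0.3,0,0,-4,0,0,0,0.3,0,0,-7.5,0,0,0,0.3,0,0,-10.3,0,0,0,0.3])

```text
time: 32.28
eef_pos: [0.5616, -0.352, 0.2445]
tcp_rot: [0.992, 0.127, 0.001, 0.001]
contact_force: [0.7, -0.6, 0.9]
opening: 0.7
finger_force: 0.0
```

>>> arm_command(series=[8.7,-36,0,0,0,0,0.3,8.7,-36,0,0,0,0,0.3,8.7,-36,0,0,0,0,0.3,8.7,-36,0,0,0,0,0.3,8.7,-36,0,0,0,0,0.3,8.7,-36,0,0,0,0,0.3,8.7,-36,0,0,0,0,0.3,8.7,-36,0,0,0,0,0.3,8.7,-36,0,0,0,0,0.3,8.7,-36,0,0,0,0,0.3])

```text
time: 33.12
eef_pos: [0.5544, 0.0242, 0.2431]
tcp_rot: [0.991, 0.13, 0.001, -0.001]
contact_force: [0.0, -0.3, 0.3]
opening: 0.7
finger_force: 0.0
```

>>> arm_command(series=[5.8,-24,0,0,0,0,0.3,5.8,-24,0,0,0,0,0.3,5.8,-24,0,0,0,0,0.3,5.8,-24,0,0,0,0,0.3,5.8,-24,0,0,0,0,0.3,5.8,-24,0,0,0,0,0.3,5.8,-24,0,0,0,0,0.3,5.8,-24,0,0,0,0,0.3,5.8,-24,0,0,0,0,0.3,5.8,-24,0,0,0,0,0.3])

```text
time: 33.95
eef_pos: [0.5509, 0.264, 0.2419]
tcp_rot: [0.992, 0.126, 0.0, 0.0]
contact_force: [0.0, -0.4, -0.7]
opening: 0.695
finger_force: 0.0
```

Run:
```python
from h import *
print(shift([.551,.2665,.132]))
c=vision.read_camera("top");a=c["color"]
cv2.imwrite("pics/d1.png",cv2.resize(a[150:285,350:515],None,fx=4,fy=4,interpolation=cv2.INTER_CUBIC))
```

```text
(array([ 0.07, -0.24, 10.99]), 'tool y at -75.5 deg')
```

View pics/d1.png

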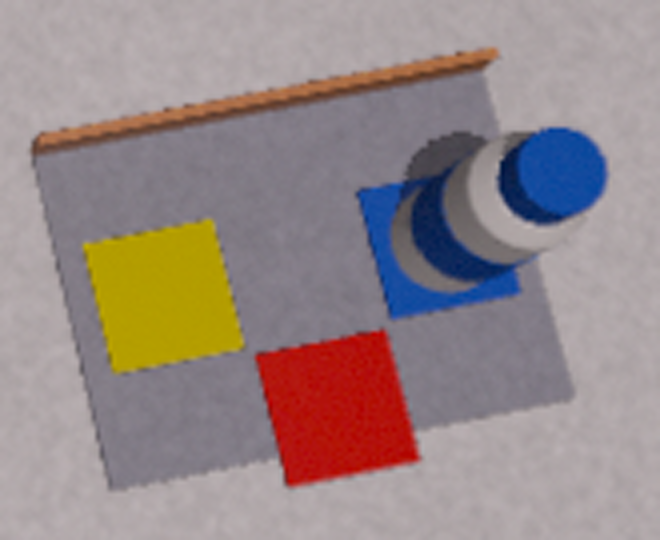

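Blue stands centred on its coaster (cap at (554,174) in the 4x crop, i.e. within 2 mm of the aim). Grip red.

>>> arm_command(series=[0,-0.1,2,0,0,0,0.3,0,-0.1,5,0,0,0,0.3,0,-0.1,8,0,0,0,0.3,0,-0.1,10,0,0,0,0.3,0,-0.1,10.7,0,0,0,0.3,0,-0.1,10.8,0,0,0,0.3,0,-0.1,10.8,0,0,0,0.3,0,-0.1,10.8,0,0,0,0.3])

```text
time: 34.67
eef_pos: [0.5517, 0.2662, 0.1356]
tcp_rot: [0.992, 0.127, 0.002, -0.0]
contact_force: [-0.6, 0.6, 0.1]
opening: 0.698
finger_force: 0.0
```

>>> arm_command(series=[0,0,0,0,0,0,0.7,0,0,0,0,0,0,0.7,0,0,0,0,0,0,0.7,0,0,0,0,0,0,0.7,0,0,0,0,0,0,0.7,0,0,0,0,0,0,0.7], force=60)

```text
time: 35.17
eef_pos: [0.5518, 0.2666, 0.1358]
tcp_rot: [0.992, 0.127, 0.002, -0.0]
contact_force: [-0.4, -0.7, 6.0]
opening: 0.443
finger_force: 60.7
```

Run:
```python
from h import *
print(shift([.478,-.2925,.132]))
```

```text
(array([-21.24,  52.24,   0.3 ]), 'tool y at -75.4 deg')
```

>>> arm_command(series=[0,0,-1.5,0,0,0,0.7,0,0,-5,0,0,0,0.7,0,0,-9,0,0,0,0.7,0,0,-12.5,0,0,0,0.7,0,0,-14,0,0,0,0.7,-0.4,0.9,-14,0,0,0,0.7,-1.1,2.8,-14,0,0,0,0.7,-2.2,5.6,-14,0,0,0,0.7,-3.6,8.8,-14,0,0,0,0.7,-4.9,12.1,-14,0,0,0,0.7])

```text
time: 36.0
eef_pos: [0.5309, 0.1354, 0.2696]
tcp_rot: [0.992, 0.128, -0.003, -0.0]
contact_force: [0.3, -0.1, -2.0]
opening: 0.444
finger_force: 60.8
```

>>> arm_command(series=[-1.3,3.25,0,0,0,0,0.7,-2.6,6.5,0,0,0,0,0.7,-3.9,9.75,0,0,0,0,0.7,-5.2,13,0,0,0,0,0.7,-6.5,16.25,0,0,0,0,0.7,-7.8,19.5,0,0,0,0,0.7,-9.1,22.75,0,0,0,0,0.7,-10.4,26,0,0,0,0,0.7,-11.7,29.25,0,0,0,0,0.7,-13,32.5,0,0,0,0,0.7])

```text
time: 36.83
eef_pos: [0.4871, -0.2115, 0.2699]
tcp_rot: [0.992, 0.127, -0.002, -0.002]
contact_force: [0.9, 0.1, -2.7]
opening: 0.447
finger_force: 60.8
```

>>> arm_command(series=[-1.2,3,0,0,0,0,0.7,-2.3,5.5,0,0,0,0,0.7,-3,7.1,0,0,0,0,0.7,-3.2,7.6,1,0,0,0,0.7,-3.2,7.6,4,0,0,0,0.7,-3.2,7.6,8,0,0,0,0.7,-3.2,7.6,11,0,0,0,0.7,-3.2,7.6,12.5,0,0,0,0.7,-3.2,7.6,12.5,0,0,0,0.7,-3.2,7.6,12.5,0,0,0,0.7])

```text
time: 37.67
eef_pos: [0.4759, -0.2899, 0.1449]
tcp_rot: [0.992, 0.127, -0.002, -0.002]
contact_force: [0.8, 0.7, -2.8]
opening: 0.444
finger_force: 64.2
```

Run:
```python
from h import *
print(shift([.479,-.2925,.1418]))
```

```text
(array([0.23, 0.33, 0.31]), 'tool y at -75.4 deg')
```

>>> arm_command(series=[0.2,0.3,0,0,0,0,0.7,0.2,0.3,0.1,0,0,0,0.7,0.2,0.3,0.3,0,0,0,0.7,0.2,0.3,0.4,0,0,0,0.7,0.2,0.3,0.4,0,0,0,0.7])

```text
time: 38.08
eef_pos: [0.4801, -0.2942, 0.1441]
tcp_rot: [0.992, 0.127, -0.0, -0.0]
contact_force: [-0.2, -0.2, -3.3]
opening: 0.444
finger_force: 64.2
```

>>> arm_command(series=[0,0,0,0,0,0,0.6,0,0,0,0,0,0,0.3,0,0,0,0,0,0,0.3,0,0,0,0,0,0,0.3,0,0,0,0,0,0,0.3,0,0,-1.5,0,0,0,0.3,0,0,-4,0,0,0,0.3,0,0,-7.5,0,0,0,0.3,0,0,-10,0,0,0,0.3])

```text
time: 38.83
eef_pos: [0.4806, -0.2948, 0.247]
tcp_rot: [0.992, 0.127, 0.001, 0.001]
contact_force: [0.7, -0.5, 0.8]
opening: 0.7
finger_force: 0.0
```

>>> arm_command(series=[13.4,-33.8,0,0,0,0,0.3,13.4,-33.8,0,0,0,0,0.3,13.4,-33.8,0,0,0,0,0.3,13.4,-33.8,0,0,0,0,0.3,13.4,-33.8,0,0,0,0,0.3,13.4,-33.8,0,0,0,0,0.3,13.4,-33.8,0,0,0,0,0.3,13.4,-33.8,0,0,0,0,0.3,13.4,-33.8,0,0,0,0,0.3,13.4,-33.8,0,0,0,0,0.3])

```text
time: 39.67
eef_pos: [0.5248, 0.0713, 0.2449]
tcp_rot: [0.992, 0.13, 0.001, -0.001]
contact_force: [-0.5, 0.0, -0.6]
opening: 0.702
finger_force: 0.0
```

>>> arm_command(series=[10.7,-27,0,0,0,0,0.3,10.7,-27,0,0,0,0,0.3,10.7,-27,0,0,0,0,0.3,10.7,-27,0,0,0,0,0.3,10.7,-27,0,0,0,0,0.3,10.7,-27,0,0,0,0,0.3,10.7,-27,0,0,0,0,0.3,10.7,-27,0,0,0,0,0.3,10.7,-27,0,0,0,0,0.3,10.7,-27,0,0,0,0,0.3])

```text
time: 40.5
eef_pos: [0.5604, 0.3541, 0.2441]
tcp_rot: [0.992, 0.127, -0.0, 0.0]
contact_force: [-1.0, 0.1, -0.6]
opening: 0.701
finger_force: 0.0
```

Run:
```python
from h import *
print(shift([.5595,.3565,.134]))
```

```text
(array([-0.02, -0.26, 11.01]), 'tool y at -75.4 deg')
```

>>> arm_command(series=[0,-0.1,2,0,0,0,0.3,0,-0.1,5,0,0,0,0.3,0,-0.1,8,0,0,0,0.3,0,-0.1,10,0,0,0,0.3,0,-0.1,10.8,0,0,0,0.3,0,-0.1,11,0,0,0,0.3,0,-0.1,11,0,0,0,0.3,0,-0.1,11,0,0,0,0.3])

```text
time: 41.17
eef_pos: [0.5614, 0.3555, 0.1366]
tcp_rot: [0.992, 0.127, 0.002, -0.0]
contact_force: [0.3, 0.6, 0.3]
opening: 0.703
finger_force: 0.0
```

>>> arm_command(series=[0,0,0,0,0,0,0.7,0,0,0,0,0,0,0.7,0,0,0,0,0,0,0.7,0,0,0,0,0,0,0.7,0,0,0,0,0,0,0.7,0,0,0,0,0,0,0.7], force=60)

```text
time: 41.67
eef_pos: [0.5613, 0.3565, 0.137]
tcp_rot: [0.992, 0.127, 0.002, -0.001]
contact_force: [-0.5, 0.1, 5.8]
opening: 0.443
finger_force: 60.5
```

Run:
```python
from h import *
print(shift([.536,-.2088,.132]))
c=vision.read_camera("top")
np.set_printoptions(precision=4,suppress=True)
a=c["color"]; hsv=cv2.cvtColor(a,cv2.COLOR_BGR2HSV)
print(w2px(c,[[.478,-.2925,.16],[.5615,-.3505,.16]]))
cv2.imwrite("pics/e1.png",cv2.resize(a[150:285,350:515],None,fx=4,fy=4,interpolation=cv2.INTER_CUBIC))
```

```text
(array([-16.72,  54.06,   0.39]), 'tool y at -75.4 deg')
[[460.0911 241.0295]
 [489.3145 192.604 ]]
```

View pics/e1.png

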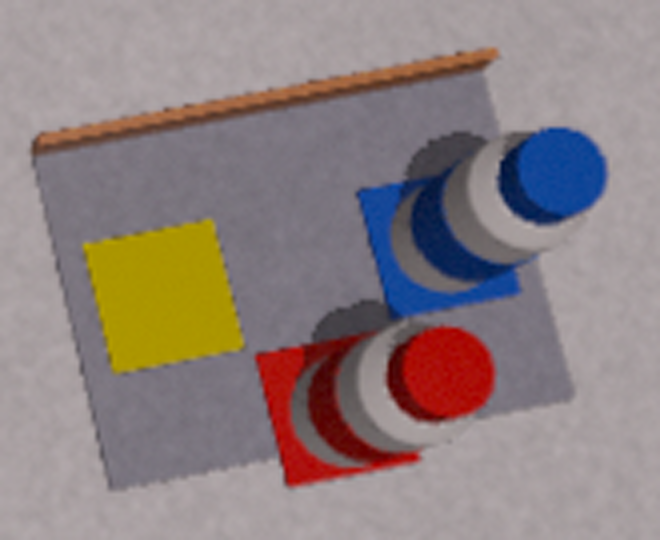

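Red stands on its coaster (cap (443,373), about 3 mm from the ideal). Carry yellow back.

>>> arm_command(series=[0,0,-1.5,0,0,0,0.7,0,0,-4,0,0,0,0.7,0,0,-7,0,0,0,0.7,0,0,-10,0,0,0,0.7,-0.3,1,-11,0,0,0,0.7,-0.9,2.9,-11,0,0,0,0.7,-1.8,5.7,-11,0,0,0,0.7,-2.8,9.1,-11,0,0,0,0.7,-3.8,12.4,-11,0,0,0,0.7,-4.8,15.8,-11,0,0,0,0.7])

```text
time: 42.55
eef_pos: [0.5518, 0.1886, 0.2427]
tcp_rot: [0.992, 0.127, -0.002, 0.0]
contact_force: [0.7, -1.3, -2.5]
opening: 0.435
finger_force: 60.7
```

>>> arm_command(series=[-1,3.35,0,0,0,0,0.7,-2.1,6.7,0,0,0,0,0.7,-3.1,10.05,0,0,0,0,0.7,-4.1,13.4,0,0,0,0,0.7,-5.1,16.75,0,0,0,0,0.7,-6.2,20.1,0,0,0,0,0.7,-7.2,23.45,0,0,0,0,0.7,-8.2,26.8,0,0,0,0,0.7,-9.3,30.15,0,0,0,0,0.7,-10.3,33.5,0,0,0,0,0.7])

```text
time: 43.38
eef_pos: [0.5362, -0.1612, 0.2429]
tcp_rot: [0.992, 0.127, -0.001, -0.001]
contact_force: [1.2, 0.1, -3.0]
opening: 0.442
finger_force: 60.7
```

>>> arm_command(series=[-0.9,2.8,0,0,0,0,0.7,-1.3,4.3,0,0,0,0,0.7,-1.5,4.8,1,0,0,0,0.7,-1.5,4.8,3,0,0,0,0.7,-1.5,4.8,6,0,0,0,0.7,-1.5,4.8,8.5,0,0,0,0.7,-1.5,4.8,9.6,0,0,0,0.7,-1.5,4.8,9.6,0,0,0,0.7,-1.5,4.8,9.6,0,0,0,0.7])

```text
time: 44.13
eef_pos: [0.5355, -0.2088, 0.1478]
tcp_rot: [0.992, 0.128, -0.0, -0.0]
contact_force: [0.2, 0.3, -2.6]
opening: 0.441
finger_force: 63.7
```

Run:
```python
from h import *
print(shift([.5375,-.2088,.143]))
```

```text
(array([0.19, 0.05, 0.48]), 'tool y at -75.3 deg')
```

>>> arm_command(series=[0.1,0,0.2,0,0,0,0.7,0.1,0,0.4,0,0,0,0.7,0.1,0,0.5,0,0,0,0.7,0.1,0,0.5,0,0,0,0.7,0.1,0,0.5,0,0,0,0.7])

```text
time: 44.55
eef_pos: [0.5368, -0.2095, 0.1437]
tcp_rot: [0.992, 0.127, 0.0, 0.0]
contact_force: [-0.6, -0.0, -2.7]
opening: 0.442
finger_force: 63.6
```

>>> arm_command(series=[0,0,0.1,0,0,0,0.6,0,0,0.1,0,0,0,0.3,0,0,0.1,0,0,0,0.3,0,0,0.1,0,0,0,0.3,0,0,0.1,0,0,0,0.3,0,0,-1.5,0,0,0,0.3,0,0,-4,0,0,0,0.3,0,0,-7.5,0,0,0,0.3,0,0,-10,0,0,0,0.3,0,0,-12,0,0,0,0.3])

```text
time: 45.38
eef_pos: [0.5375, -0.21, 0.2668]
tcp_rot: [0.992, 0.127, 0.002, 0.001]
contact_force: [0.4, 0.0, 0.1]
opening: 0.7
finger_force: 0.0
```

>>> arm_command(series=[8,-33,0,0,0,0,0.3,8,-33,0,0,0,0,0.3,8,-33,0,0,0,0,0.3,8,-33,0,0,0,0,0.3,8,-33,0,0,0,0,0.3,8,-33,0,0,0,0,0.3,8,-33,0,0,0,0,0.3,8,-33,0,0,0,0,0.3,8,-33,0,0,0,0,0.3,8,-33,0,0,0,0,0.3])

```text
time: 46.22
eef_pos: [0.5306, 0.1324, 0.2637]
tcp_rot: [0.992, 0.129, 0.0, 0.0]
contact_force: [-0.1, 0.5, -0.2]
opening: 0.702
finger_force: 0.0
```

Run:
```python
from h import *
c=vision.read_camera("top");a=c["color"]
cv2.imwrite("pics/e2.png",cv2.resize(a[135:310,230:515],None,fx=2.8,fy=2.8,interpolation=cv2.INTER_CUBIC))
P={'y':[.536,-.2088,.16],'r':[.478,-.2925,.16],'b':[.5615,-.3505,.16]}
for k,p in P.items(): print(k,(w2px(c,p)-[230,135]+.5)*2.8-.5)
s=telemetry.get_state();print(s["time"],s["eef_pos"],s["contact_force"])
```

```text
y [[500.51478566 205.98805448]]
r [[645.1551821  297.78260066]]
b [[726.98066687 162.19129642]]
46.2667 [0.53081333 0.1306962  0.26352314] [ 0.26748498 -0.02075397  0.11420992]
```

View pics/e2.png

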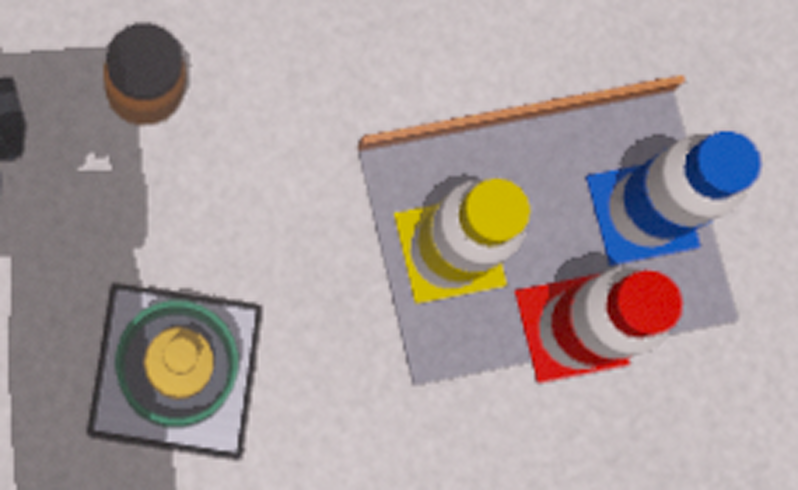

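All bottles stand on their coasters: caps at yellow (496,211), red (645,303), blue (724,164), each within about 4 mm of the ideal. The weight is centred in the canister at (179,362), the jar is in place and the arm is clear. Handing in.

```bash
python3 -c "
from plant import ctrl
print(ctrl.sign_off())"
```

```text
the job is handed in; nothing more can be done
None
```

The job is handed in, with no verdict returned: the weight stands released in the canister, and each bottle stands about 4 mm or less from the centre of its own coaster by the last picture, with the jar where it was.

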